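# Find the tin of brass counters by its weight and hold it up

### The job

One of the three identical closed tins holds the brass counters for the tally drum and is clearly the heaviest. Heft them one at a time, starting with the tin on the robot's left, then the middle one, then the one on its right: lift each upright a few centimetres clear of the table for a moment, and set it back upright where it stood before taking the next (the last may stay in the hand if it is the heaviest). Finish with the heaviest tin held up still and upright in the gripper, its underside at least 10 cm above the table, the other two standing back in their places and nothing else knocked about.

Things in the scene. Friction and masses are not known exactly. Their poses are not given: they have to be found in the camera images.
- tin_left_center (a point): centre (half-way up, 35 mm above its underside) of the left tin, the one with the largest y, on the robot's left. Closed plain metal tin, a round upright cylinder 58 mm in diameter and 70 mm tall with a press-fit lid that stays shut, flat top, no handle; z is its axis, up. All three tins look alike. Something hard lies loose inside each and may shift a few mm; one tin, any of the three, weighs at least 0.2 kg more than either of the others, all weigh under 0.8 kg
- tin_middle_center (a point): centre (half-way up, 35 mm above its underside) of the middle tin, the one between the other two in y. Closed plain metal tin, a round upright cylinder 58 mm in diameter and 70 mm tall with a press-fit lid that stays shut, flat top, no handle; z is its axis, up. All three tins look alike. Something hard lies loose inside each and may shift a few mm; one tin, any of the three, weighs at least 0.2 kg more than either of the others, all weigh under 0.8 kg
- tin_right_center (a point): centre (half-way up, 35 mm above its underside) of the right tin, the one with the smallest y, on the robot's right. Closed plain metal tin, a round upright cylinder 58 mm in diameter and 70 mm tall with a press-fit lid that stays shut, flat top, no handle; z is its axis, up. All three tins look alike. Something hard lies loose inside each and may shift a few mm; one tin, any of the three, weighs at least 0.2 kg more than either of the others, all weigh under 0.8 kg
- tin_left: the left tin itself, origin at the centre of its underside, z up along its axis
- tin_middle: the middle tin itself, origin at the centre of its underside, z up along its axis
- tin_right: the right tin itself, origin at the centre of its underside, z up along its axis
- tile_lower: lower of two stacked ivory-coloured acrylic game tiles, loose, each 26 x 38 x 10 mm, standing between the left and middle tins; origin at the centre of its underside; leave alone
- tile_upper: upper of the two stacked tiles, origin at the centre of its underside; leave alone
- tea_glass: small waisted tea glass, 50 mm in diameter, 62 mm tall, loose, standing between the middle and right tins; origin at the centre of its underside; leave alone
- sugar_bowl: white porcelain sugar bowl with a chipped rim, 100 mm in diameter, 55 mm tall, loose, standing beyond the tins; origin at the centre of its underside; leave alone
Mind the look-alikes: they are no part of the job. What is shaped like the tin_middle but green, pink or purple is not meant.

How it is judged:
On the way, in this order (a step that is already met when the one before it is completed fails the run):
1. the left tin is lifted clear of the table in the fingers, upright, while the other two stand in their places (height (world z) of tin_left_center above 0.052 m and angle between tin_left_center's own z axis and vertical below 0.35 rad and contact force between the fingers and tin_left above 1 N and contact force between tin_left and table below 0.05 N and height (world z) of each of tin_middle_center, tin_right_center below 0.041 m and angle between each of tin_middle_center, tin_right_center's own z axis and vertical below 0.1 rad and contact force between each of tin_middle, tin_right and table above 0.8 N and distance of each of tin_middle_center, tin_right_center from where it was at the start of the episode below 0.035 m), for 0.3 s.
2. the middle tin is lifted clear of the table in the fingers, upright, while the other two stand in their places (height (world z) of tin_middle_center above 0.052 m and angle between tin_middle_center's own z axis and vertical below 0.35 rad and contact force between the fingers and tin_middle above 1 N and contact force between tin_middle and table below 0.05 N and height (world z) of each of tin_left_center, tin_right_center below 0.041 m and angle between each of tin_left_center, tin_right_center's own z axis and vertical below 0.1 rad and contact force between each of tin_left, tin_right and table above 0.8 N and distance of each of tin_left_center, tin_right_center from where it was at the start of the episode below 0.035 m), for 0.3 s.
3. the right tin is lifted clear of the table in the fingers, upright, while the other two stand in their places (height (world z) of tin_right_center above 0.052 m and angle between tin_right_center's own z axis and vertical below 0.35 rad and contact force between the fingers and tin_right above 1 N and contact force between tin_right and table below 0.05 N and height (world z) of each of tin_left_center, tin_middle_center below 0.041 m and angle between each of tin_left_center, tin_middle_center's own z axis and vertical below 0.1 rad and contact force between each of tin_left, tin_middle and table above 0.8 N and distance of each of tin_left_center, tin_middle_center from where it was at the start of the episode below 0.035 m), for 0.3 s.
At the end, for the whole second after the job is handed in: One tin is held still in the fingers, tilted under 0.35 rad, its centre over 130 mm high, touching neither table nor other tins; the other two stand upright, untouched, within 35 mm of their starts, each pressing on the table with 0.8 to 3.4 N (so neither is the heavy one) (((height (world z) of tin_left_center above 0.13 m and angle between tin_left_center's own z axis and vertical below 0.35 rad and contact force between the fingers and tin_left above 1 N and contact force between tin_left and table below 0.05 N and linear speed of tin_left below 0.03 m/s and contact force between each of tin_left, the fingers and tin_middle below 0.05 N and contact force between each of tin_left, the fingers and tin_right below 0.05 N and height (world z) of each of tin_middle_center, tin_right_center below 0.041 m and angle between each of tin_middle_center, tin_right_center's own z axis and vertical below 0.1 rad and contact force between tin_middle and table between 0.8 and 3.4 N and distance of each of tin_middle_center, tin_right_center from where it was at the start of the episode below 0.035 m and linear speed of each of tin_middle, tin_right below 0.02 m/s and contact force between tin_right and table between 0.8 and 3.4 N) or (height (world z) of tin_middle_center above 0.13 m and angle between tin_middle_center's own z axis and vertical below 0.35 rad and contact force between the fingers and tin_middle above 1 N and contact force between tin_middle and table below 0.05 N and linear speed of tin_middle below 0.03 m/s and contact force between each of tin_middle, the fingers and tin_left below 0.05 N and contact force between each of tin_middle, the fingers and tin_right below 0.05 N and height (world z) of each of tin_left_center, tin_right_center below 0.041 m and angle between each of tin_left_center, tin_right_center's own z axis and vertical below 0.1 rad and contact force between tin_left and table between 0.8 and 3.4 N and distance of each of tin_left_center, tin_right_center from where it was at the start of the episode below 0.035 m and linear speed of each of tin_left, tin_right below 0.02 m/s and contact force between tin_right and table between 0.8 and 3.4 N) or (height (world z) of tin_right_center above 0.13 m and angle between tin_right_center's own z axis and vertical below 0.35 rad and contact force between the fingers and tin_right above 1 N and contact force between tin_right and table below 0.05 N and linear speed of tin_right below 0.03 m/s and contact force between each of tin_right, the fingers and tin_left below 0.05 N and contact force between each of tin_right, the fingers and tin_middle below 0.05 N and height (world z) of each of tin_left_center, tin_middle_center below 0.041 m and angle between each of tin_left_center, tin_middle_center's own z axis and vertical below 0.1 rad and contact force between tin_left and table between 0.8 and 3.4 N and distance of each of tin_left_center, tin_middle_center from where it was at the start of the episode below 0.035 m and linear speed of each of tin_left, tin_middle below 0.02 m/s and contact force between tin_middle and table between 0.8 and 3.4 N))); the arm keeps its last pose, push and grip.
It fails at once if a tin is tipped over (angle between any of tin_left_center, tin_middle_center, tin_right_center's own z axis and vertical above 0.7 rad).
It fails at once if a tile, the tea glass or the sugar bowl is knocked over or shifted by more than 25 mm (distance of any of tile_lower, tile_upper, tea_glass, sugar_bowl from where it was at the start of the episode above 0.025 m or angle between any of tile_lower, tile_upper, tea_glass, sugar_bowl's own z axis and vertical above 0.5 rad).
It also fails if it takes over 72 s, if anything falls off the work surface, if the arm or the gripper's body presses on something with over 40 N, if the wrist force passes 120 N, or if a joint passes its speed limit or range.

### The arm

A 6-joint arm with a two-finger parallel gripper is mounted at the origin on the work surface. World frame = base frame: x ahead of the robot, y to its left, z up, the work surface at z = 0. Lengths are in m, angles in rad, forces in N, time in s.
With the tool pointing down it reaches from about 0.375 to 0.975 m from the base axis. Payload 3.8 kg.
Tool frame: the origin (TCP) lies where the fingers leave the gripper's body, on its centre line; the fingertips stand 73 mm ahead of it and the grasp point (between the pads) lies 54 mm ahead of it (nose_length is the distance from the TCP to the fingertips, in m); z points along the fingers, y is the line along which they close (so a half turn about z gives the same grasp; the last joint's range is limited). The gripper opens to 85 mm and grips with 20 to 120 N. Pads are 22 mm wide; open, the fingers measure 114 mm over their backs; the gripper's body (76 mm by 85 mm) begins 54 mm behind the grasp point. The pads swing forward as they close: fully open they stand 13 mm farther back than shut.
Start: joints at [-1.272, 0.264, 1.604, -0, 1.274, -0.037], TCP at [0.222, -0.637, 0.304] pointing down, gripper open.
Joint ranges: [-2.63, 2.63], [-0.94, 2.18], [0.31, 2.57], [-1.31, 4.45], [0, 2.66], [-2.55, 2.55]. Speed limits (rad/s): [2.57, 2.57, 3.14, 3.14, 3.14, 3.14].

### API

Orientations are given as a rotation vector (axis times angle).
In Python, from workcell import read_state, read_camera, calibration, finish_job, look_for, cut_out, tip_of, nose_length gives the robot as it stands.
- The arm moves only by the tool step_arm, never from a script. Its argument "targets" is a list of rows, each a list of 3 entries, a list of its own where there are three numbers: the turn, a rotation vector about the tool's x, y, z in rad, then the shift along the tool's x, y, z in mm, then the finger opening in mm, from 0 to 85.4. In form: [[[ax, ay, az], [x, y, z], grip], ...]. A call has 1 to 5 rows; each row shifts and turns the commanded pose from where the row before left it, along the tool's axes as they then stand; what a row does not reach is not made up. A row lasts 1/12 s, in which the tool goes at most 41.7 mm and 7.16 degrees, less where a joint would pass 70% of its speed; a pose out of reach is approached as far as the arm can. A call with a gripper value outside its range is refused whole. The fingers move at their own pace and stop on an object; "grip_force" is the grip in N (left out, the last holds). Time passes only in rows, so rows that do not move let the fingers close. It gives the time, the measured TCP pose, the force, the opening and the grip force at its end, in the units of the state.
- read_state(): the state, without advancing time (a new reading comes with each control period).
- read_camera(name): name is "scene" or "side" or "wrist"; returns the picture (420x560x3 uint8, red, green, blue); there is no depth.
- calibration(name): a dict with "camera_matrix" (3x3 intrinsics, pixels), "dist_coeffs" ([k1, k2, p1, p2, k3] as OpenCV has them; the pictures are not rectified), "R" (3x3) and "t" (3): a world point X has camera coordinates R X + t. Camera axes: x right, y down, z forward; pixel columns grow to the right and rows downward; lengths in m; the calibration is good to about 2 mm. A picture is of the moment at which its call begins: read the wrist's pose just before it. calibration takes no time and is no camera call; for the wrist camera it gives the pose at the moment of the call.
- finish_job(): hands the job in; it is judged then, once.
Trained networks look in the newest picture that a camera, given by its name, has taken for a name from the list of things; names that differ only in an ending like _2 or _b are one class to them, and where a whole thing is asked for, a point or a joint stands for the part that bears it (a point fixed in the world has none). Each returns a list of dicts, best first, with "score" (0 to 1); they miss things now and then, are a little off and sometimes report something else, mostly with a low value. They report only what shows in the picture. A call takes as long as a camera call. They do not tell look-alikes from the thing itself.
- look_for(camera, query): "extent" ([left, top, right, bottom] in pixels, round what is visible of it).
- cut_out(camera, query): "region" (420x560 bool, what is visible of it) and "extent" ([left, top, right, bottom] in pixels, round what is visible of it).
- tip_of(camera, query): "at" ([row, column] in pixels: a listed point, or the origin of a listed thing).
The state is a dict: "time": time; "q": joint angles; "joint_vel": joint speeds; "joint_torque": joint torques, N m; "tool_pos": TCP position; "tcp_rot": TCP orientation; "wrist_force": force on the tool from outside, world axes, zero at the start; "torque": the same for the moment, N m; "width": opening from 0.0 (shut) to 1.0 (fully open); "grip_force": force on a finger pad.
Only numpy, scipy, OpenCV 4.12 (cv2) and the standard library are available. Lean on these libraries where they do the work, as an engineer would, in place of code of your own. Each camera call takes 0.05 s, during which the arm holds its last target. There are 200 camera calls.

## Working session

There is one attempt and no reset: what is moved stays moved. The work goes in short steps, Python scripts to look and compute and a tool call to move; the robot and the scene stay as the last step left them, time stands still between calls to the robot, and variables do not carry over. Pictures are saved under pics/ and viewed, at most 10 in all, crops included, and the job is handed in when it is done.

Besides the shell and the picture viewer there is one more tool, called after "Call:" as a command line: name --argument value ..., lists and objects as JSON in quotes. step_arm: Moves the arm, as the interface text tells. Its arguments: {"type":"object","properties":{"targets":{"type":"array","items":{"type":"array"}},"grip_force":{"type":"number"}},"required":["targets"]}

```bash
mkdir -p pics; python3 - <<'E'
from workcell import *
import cv2,numpy as np
print(read_state())
for c in ["scene","side"]:
    im=read_camera(c); cv2.imwrite(f"pics/{c}0.png",im[:,:,::-1])
    for q in ["tin_left_center","tin_middle_center","tin_right_center","tile_lower","tea_glass","sugar_bowl"]:
        for d in tip_of(c,q)[:6]: print(c,q,np.round(d["at"]),round(d["score"],2))
    k=calibration(c);print(k)
a=cv2.imread("pics/scene0.png");b=cv2.imread("pics/side0.png")
cv2.imwrite("pics/both0.png",cv2.resize(np.vstack([a,b]),(400,600)))
E
```

```text
{'time': 0.0, 'q': array([-1.27190764e+00,  2.64753288e-01,  1.60541050e+00, -2.31351934e-05,
        1.27368731e+00, -3.68987094e-02]), 'joint_vel': array([-0.00078905,  0.00130703,  0.001323  , -0.00110886, -0.00087231,
        0.00124721]), 'joint_torque': array([-1.83046774e-03, -5.15118599e+01, -3.67313468e+01, -1.51506310e-04,
        1.30131273e-02,  1.53954187e-05]), 'tool_pos': array([ 0.22224299, -0.63674807,  0.30254204]), 'tcp_rot': array([-3.09521192e+00, -5.24615927e-01,  4.97467104e-04]), 'wrist_force': array([ 0.02251397, -0.52905516,  0.46088786]), 'torque': array([-0.05251517, -0.01749662,  0.00570782]), 'grip_force': 0.0, 'width': 0.9982023329076438}
scene tin_left_center [256. 405.] 0.95
scene tin_middle_center [164. 302.] 0.94
scene tin_middle_center [182. 216.] 0.73
scene tin_middle_center [230. 249.] 0.67
scene tin_middle_center [189. 327.] 0.58
scene tin_middle_center [194. 280.] 0.57
scene tin_middle_center [201. 278.] 0.46
scene tin_right_center [132. 220.] 0.79
scene tile_lower [242. 331.] 0.55
scene tea_glass [177. 260.] 0.97
scene sugar_bowl [308. 280.] 0
[... 638 characters left out ...]
ddle_center [208. 305.] 0.67
side tin_middle_center [153. 304.] 0.59
side tin_right_center [146. 373.] 0.88
side tile_lower [282. 266.] 0.48
side tea_glass [200. 332.] 0.88
side tea_glass [283. 268.] 0.34
side sugar_bowl [251. 161.] 0.65
{'camera_matrix': array([[398.03361366,   0.        , 278.84350357],
       [  0.        , 398.03361366, 207.25036903],
       [  0.        ,   0.        ,   1.        ]]), 'dist_coeffs': array([-0.00290382,  0.        ,  0.        ,  0.        ,  0.        ]), 'R': array([[-0.86436338, -0.50284616, -0.00465572],
       [-0.35412848,  0.61524741, -0.70431786],
       [ 0.35702796, -0.60713784, -0.70986948]]), 't': array([0.5358037 , 0.25534159, 0.53457789])}
```

View pics/scene0.png

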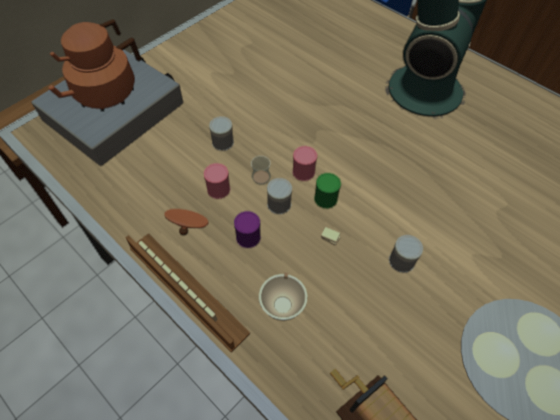

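View pics/side0.png

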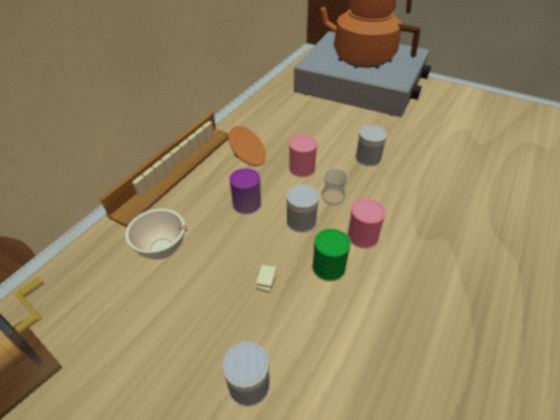

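The three grey tins are at about (row, col): left 253,405, middle 195,280 and right 132,220 in the scene picture; in the side picture they are at 375,246, 208,305 and 146,373. Green, pink and purple look-alikes crowd the middle one. Next I triangulate.

```bash
cat > h.py <<'E'
from workcell import *
import cv2,numpy as np
from scipy.spatial.transform import Rotation as Rot
def tri(obs):
    A=[];b=[]
    for c,(r,col) in obs:
        k=calibration(c) if isinstance(c,str) else c
        u=cv2.undistortPoints(np.array([[[col,r]]],float),k["camera_matrix"],k["dist_coeffs"])[0,0]
        P=np.c_[k["R"],k["t"]]
        for i in (0,1):
            v=u[i]*P[2]-P[i]; A.append(v[:3]); b.append(-v[3])
    A=np.array(A);b=np.array(b);x=np.linalg.lstsq(A,b,rcond=None)[0]
    return x
def onplane(c,rc,z):
    k=calibration(c) if isinstance(c,str) else c
    u=cv2.undistortPoints(np.array([[[rc[1],rc[0]]]],float),k["camera_matrix"],k["dist_coeffs"])[0,0]
    d=k["R"].T@np.array([u[0],u[1],1]); o=-k["R"].T@k["t"]
    return o+d*(z-o[2])/d[2]
E
python3 - <<'E'
from h import *
O={"left":((256,405),(375,246)),"mid":((194,280),(208,305)),"right":((132,220),(146,373)),"pinkA":((164,302),(224,367)),"pinkB":((182,216),(156,303)),"green":((191,327),(255,331)),"purple":((230,249),(190,245)),"tile":((238,331),(281,266)),"glass":((177,260),(200,332)),"bowl":((304,281),(245,161))}
for n,(a,b) in O.items(): print(n,np.round(tri([("scene",a),("side",b)]),3),np.round(onplane("scene",a,.035),3),np.round(onplane("side",b,.035),3))
s=read_state();print(Rot.from_rotvec(s["tcp_rot"]).as_matrix().round(3))
k=calibration("wrist");R=Rot.from_rotvec(s["tcp_rot"]).as_matrix();print((R.T@(-k["R"].T@k["t"]-s["tool_pos"])).round(3),(k["R"]@R).round(3),k["camera_matrix"][0,0])
E
```

```text
left [0.51  0.278 0.033] [0.512 0.281 0.035] [0.509 0.277 0.035]
mid [ 0.583 -0.031  0.039] [ 0.582 -0.031  0.035] [ 0.584 -0.036  0.035]
right [ 0.545 -0.285  0.031] [ 0.548 -0.281  0.035] [ 0.544 -0.281  0.035]
pinkA [ 0.472 -0.06   0.028] [ 0.478 -0.054  0.035] [ 0.47  -0.056  0.035]
pinkB [ 0.662 -0.172  0.033] [ 0.665 -0.168  0.035] [ 0.66  -0.173  0.035]
green [0.496 0.042 0.035] [0.498 0.044 0.035] [0.496 0.04  0.035]
purple [ 0.705 -0.013  0.041] [ 0.704 -0.013  0.035] [ 0.709 -0.022  0.035]
tile [0.574 0.124 0.006] [0.59  0.135 0.035] [0.563 0.138 0.035]
glass [ 0.562 -0.118 -0.001] [ 0.579 -0.101  0.035] [ 0.55  -0.081  0.035]
bowl [0.774 0.154 0.011] [0.782 0.161 0.035] [0.756 0.165 0.035]
[[ 0.944  0.33   0.   ]
 [ 0.33  -0.944 -0.   ]
 [ 0.     0.    -1.   ]]
[ 0.076 -0.    -0.071] [[ 0.001  1.     0.   ]
 [-0.954  0.001 -0.299]
 [-0.299  0.     0.954]] 290.27510865566785
```

Call:
step_arm --targets '[[[0, 0, 0], [23, -30.8, 0], 85], [[0, 0, 0], [23, -30.8, 0], 85], [[0, 0, 0], [23, -30.8, 0], 85], [[0, 0, 0], [23, -30.8, 0], 85], [[0, 0, 0], [23, -30.8, 0], 85]]'

```text
time: 1.12
tool_pos: [0.2804, -0.4524, 0.3039]
tcp_rot: [3.097, 0.524, 0.0]
wrist_force: [0.7, -1.3, 0.0]
width: 0.999
grip_force: 0.0
```

Call:
step_arm --targets '[[[0, 0, 0], [23, -30.8, 0], 85], [[0, 0, 0], [23, -30.8, 0], 85], [[0, 0, 0], [23, -30.8, 0], 85], [[0, 0, 0], [23, -30.8, 0], 85], [[0, 0, 0], [23, -30.8, 0], 85]]'

```text
time: 1.53
tool_pos: [0.3382, -0.269, 0.3042]
tcp_rot: [3.097, 0.524, 0.001]
wrist_force: [0.1, 0.3, -0.4]
width: 0.998
grip_force: 0.0
```

Call:
step_arm --targets '[[[0, 0, 0], [23, -30.8, 0], 85], [[0, 0, 0], [23, -30.8, 0], 85], [[0, 0, 0], [23, -30.8, 0], 85], [[0, 0, 0], [23, -30.8, 0], 85], [[0, 0, 0], [23, -30.8, 0], 85]]'

```text
time: 1.95
tool_pos: [0.396, -0.0856, 0.3044]
tcp_rot: [3.097, 0.524, 0.002]
wrist_force: [0.5, -0.1, -0.6]
width: 0.997
grip_force: 0.0
```

Call:
step_arm --targets '[[[0, 0, 0], [23, -30.8, 0], 85], [[0, 0, 0], [23, -30.8, 0], 85], [[0, 0, 0], [23, -30.8, 0], 85], [[0, 0, 0], [23, -30.8, 0], 85], [[0, 0, 0], [23, -30.8, 0], 85]]'

```text
time: 2.37
tool_pos: [0.4539, 0.098, 0.3044]
tcp_rot: [3.097, 0.526, 0.002]
wrist_force: [0.1, -0.9, -0.4]
width: 0.996
grip_force: 0.0
```

Call:
step_arm --targets '[[[0, 0, 0], [23, -30.8, 0], 85], [[0, 0, 0], [23, -30.8, 0], 85], [[0, 0, 0], [23, -30.8, 0], 85], [[0, 0, 0], [23, -30.8, 0], 85], [[0, 0, 0], [23, -30.8, 0], 85]]'

```text
time: 2.78
tool_pos: [0.5118, 0.2813, 0.3041]
tcp_rot: [-3.097, -0.526, -0.001]
wrist_force: [1.4, 0.3, 0.4]
width: 0.994
grip_force: 0.0
```

Call:
step_arm --targets '[[[0, 0, -0.116], [0, 0, 0], 85], [[0, 0, -0.116], [0, 0, 0], 85], [[0, 0, -0.116], [0, 0, 0], 85], [[0, 0, -0.116], [0, 0, 0], 85], [[0, 0, -0.116], [0, 0, 0], 85]]'

```text
time: 3.2
tool_pos: [0.5116, 0.2794, 0.3039]
tcp_rot: [2.814, 1.397, -0.0]
wrist_force: [-0.1, 0.4, -0.3]
width: 0.996
grip_force: 0.0
```

Call:
step_arm --targets '[[[0, 0, -0.116], [0, 0, 0], 85], [[0, 0, -0.116], [0, 0, 0], 85], [[0, 0, -0.116], [0, 0, 0], 85], [[0, 0, -0.116], [0, 0, 0], 85], [[0, 0, -0.116], [0, 0, 0], 85]]'

```text
time: 3.62
tool_pos: [0.5116, 0.2792, 0.304]
tcp_rot: [2.297, 2.143, 0.0]
wrist_force: [0.9, -0.0, -0.4]
width: 0.999
grip_force: 0.0
```

Call:
step_arm --targets '[[[0, 0, -0.116], [0, 0, 0], 85], [[0, 0, -0.116], [0, 0, 0], 85], [[0, 0, -0.116], [0, 0, 0], 85], [[0, 0, -0.116], [0, 0, 0], 85], [[0, 0, -0.116], [0, 0, 0], 85]]'

```text
time: 4.03
tool_pos: [0.5116, 0.2792, 0.3041]
tcp_rot: [1.588, 2.71, 0.0]
wrist_force: [-0.0, 0.3, 0.3]
width: 0.993
grip_force: 0.0
```

```bash
cat > look.py <<'E'
from h import *
import sys
q=sys.argv[1]; im=read_camera("wrist"); k=calibration("wrist"); s=read_state()
cv2.imwrite(f"pics/w_{q}_{s['time']:.1f}.png",im[:,:,::-1]); R=Rot.from_rotvec(s["tcp_rot"]).as_matrix()
for d in tip_of("wrist",q)[:4]:
    p=onplane(k,d["at"],.035); e=p-s["tool_pos"]; print(q,np.round(d["at"]),round(d["score"],2),p.round(4),"tool mm",(1000*R.T@e).round(1))
print(R.round(3).tolist(),s["tool_pos"].round(4),s["time"],s["wrist_force"].round(2))
E
python3 look.py tin_left_center; ls pics
```

```text
tin_left_center [191. 274.] 0.86 [0.5017 0.2722 0.035 ] tool mm [ -1.1 -12.1 269. ]
[[-0.493, 0.87, 0.0], [0.87, 0.493, 0.0], [-0.0, 0.0, -1.0]] [0.5116 0.2792 0.3041] 4.0833 [-0.21  0.69  0.09]
both0.png
scene0.png
side0.png
w_tin_left_center_4.1.png
```

View pics/w_tin_left_center_4.1.png

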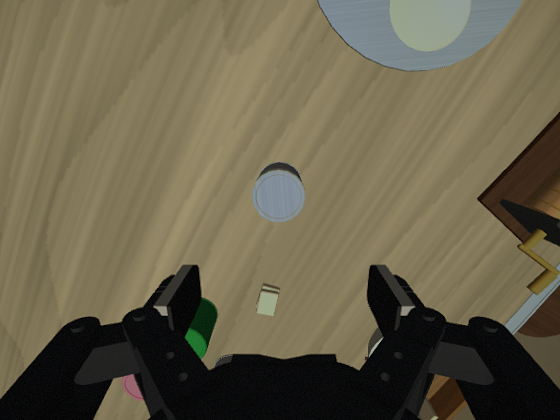

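```bash
python3 - <<'E'
from h import *
im=read_camera("wrist");k=calibration("wrist");
for d in cut_out("wrist","tin_left")[:2]: print(d["extent"],d["score"])
def proj(p): return cv2.projectPoints(np.array(p,float).reshape(-1,3),cv2.Rodrigues(k["R"])[0],k["t"],k["camera_matrix"],k["dist_coeffs"])[0].reshape(-1,2)
t=np.linspace(0,2*np.pi,60)
for x,y in [(.510,.279),(.502,.272),(.506,.275)]:
    P=np.vstack([proj(np.c_[x+.029*np.cos(t),y+.029*np.sin(t),0*t+z]) for z in (0,.07)]); print(x,y,P.min(0),P.max(0))
E
```

```text
[252.0, 162.5, 304.9, 223.8] 0.96
0.51 0.279 [256.01087527 161.32779194] [309.7102745  221.85667273]
0.502 0.272 [246.48675057 163.10759005] [300.05901549 223.78728297]
0.506 0.275 [251.03306397 162.56072548] [304.6485711 223.1955362]
```

The wrist view shows the left tin at about (195,278), so it lies about 6 mm off the TCP along tool y. I'll correct that, descend and grasp.

Call:
step_arm --targets '[[[0, 0, 0], [-0.7, -6.3, 10], 85], [[0, 0, 0], [0, 0, 30], 85], [[0, 0, 0], [0, 0, 30], 85], [[0, 0, 0], [0, 0, 30], 85], [[0, 0, 0], [0, 0, 30], 85]]'

```text
time: 4.65
tool_pos: [0.5057, 0.2751, 0.1722]
tcp_rot: [1.599, 2.704, 0.0]
wrist_force: [-0.3, 0.4, -0.7]
width: 0.993
grip_force: 0.0
```

Call:
step_arm --targets '[[[0, 0, 0], [0, 0, 25], 85], [[0, 0, 0], [0, 0, 25], 85], [[0, 0, 0], [0, 0, 20], 85], [[0, 0, 0], [0, 0, 10], 85], [[0, 0, 0], [0, 0, 0], 85]]'

```text
time: 5.07
tool_pos: [0.5038, 0.2742, 0.0905]
tcp_rot: [-1.596, -2.702, 0.009]
wrist_force: [-0.3, 0.4, -0.2]
width: 0.996
grip_force: 0.0
```

Call:
step_arm --targets '[[[0, 0, 0], [0, 0, 0], 70], [[0, 0, 0], [0, 0, 0], 66], [[0, 0, 0], [0, 0, 0], 62], [[0, 0, 0], [0, 0, 0], 58], [[0, 0, 0], [0, 0, 0], 54]]' --grip_force 50

```text
time: 5.48
tool_pos: [0.5075, 0.2761, 0.0959]
tcp_rot: [1.595, 2.705, 0.004]
wrist_force: [-1.5, -0.7, 6.4]
width: 0.666
grip_force: 53.6
```

Call:
step_arm --targets '[[[0, 0, 0], [0, 0, 0], 40], [[0, 0, 0], [0, 0, 0], 40], [[0, 0, 0], [0, 0, 0], 40], [[0, 0, 0], [0, 0, 0], 40], [[0, 0, 0], [0, 0, 0], 40]]'

```text
time: 5.9
tool_pos: [0.5075, 0.2761, 0.0959]
tcp_rot: [1.595, 2.705, 0.004]
wrist_force: [-1.9, -0.8, 5.8]
width: 0.666
grip_force: 53.6
```

Call:
step_arm --targets '[[[0, 0, 0], [0, 0, -9], 40], [[0, 0, 0], [0, 0, -9], 40], [[0, 0, 0], [0, 0, -9], 40], [[0, 0, 0], [0, 0, -9], 40], [[0, 0, 0], [0, 0, -5], 40]]'

```text
time: 6.32
tool_pos: [0.5071, 0.2759, 0.1368]
tcp_rot: [1.595, 2.705, 0.003]
wrist_force: [-0.7, -0.4, -1.1]
width: 0.67
grip_force: 53.7
```

Call:
step_arm --targets '[[[0, 0, 0], [0, 0, 0], 40], [[0, 0, 0], [0, 0, 0], 40], [[0, 0, 0], [0, 0, 0], 40], [[0, 0, 0], [0, 0, 0], 40], [[0, 0, 0], [0, 0, 0], 40]]'

```text
time: 6.73
tool_pos: [0.506, 0.2753, 0.1342]
tcp_rot: [-1.596, -2.705, 0.002]
wrist_force: [0.2, 1.1, -2.4]
width: 0.667
grip_force: 53.7
```

Call:
step_arm --targets '[[[0, 0, 0], [0, 0, 0], 40], [[0, 0, 0], [0, 0, 0], 40], [[0, 0, 0], [0, 0, 0], 40], [[0, 0, 0], [0, 0, 0], 40], [[0, 0, 0], [0, 0, 0], 40]]'

```text
time: 7.15
tool_pos: [0.5064, 0.2755, 0.1348]
tcp_rot: [-1.596, -2.706, 0.0]
wrist_force: [0.2, -0.0, -2.2]
width: 0.669
grip_force: 53.7
```

```bash
python3 -c "
from h import *
f=[]
for i in range(4): f.append(read_state()['wrist_force']);cv2.imwrite('pics/s1.png',read_camera('side')[:,:,::-1][100:])
print(np.round(f,2),read_state()['tool_pos'])"
```

```text
[[ 0.16 -0.03 -2.19]
 [ 0.48  0.08 -1.53]
 [ 0.31  0.38 -2.42]
 [-0.08  0.82 -1.59]] [0.50642621 0.27553232 0.13493009]
```

View pics/s1.png

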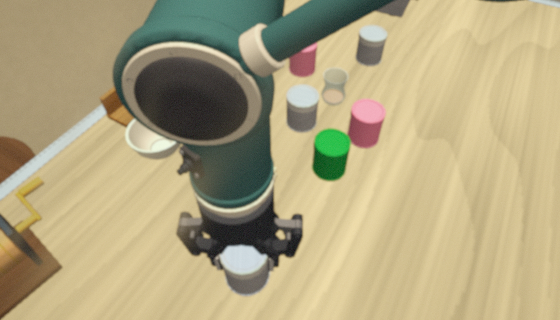

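The side view shows the left tin hanging upright in the fingers. It weighs about 2 N, so it's light. I'll set it down, release, rise and go to the middle one.

Call:
step_arm --targets '[[[0, 0, 0], [0, 0, 10], 40], [[0, 0, 0], [0, 0, 10], 40], [[0, 0, 0], [0, 0, 10], 40], [[0, 0, 0], [0, 0, 6], 40], [[0, 0, 0], [0, 0, 4], 40]]'

```text
time: 7.77
tool_pos: [0.5052, 0.2749, 0.0956]
tcp_rot: [-1.594, -2.704, 0.007]
wrist_force: [-16.8, -7.7, 44.3]
width: 0.667
grip_force: 56.9
```

Call:
step_arm --targets '[[[0, 0, 0], [0, 0, 0], 40], [[0, 0, 0], [0, 0, 0], 40], [[0, 0, 0], [0, 0, 0], 58], [[0, 0, 0], [0, 0, 0], 62], [[0, 0, 0], [0, 0, 0], 70]]'

```text
time: 8.18
tool_pos: [0.5066, 0.2756, 0.0946]
tcp_rot: [1.596, 2.706, 0.0]
wrist_force: [0.0, -0.2, -0.3]
width: 0.821
grip_force: 0.0
```

Call:
step_arm --targets '[[[0, 0, 0], [0, 0, 0], 80], [[0, 0, 0], [0, 0, 0], 85], [[0, 0, 0], [0, 0, 0], 85], [[0, 0, 0], [0, 0, 0], 85], [[0, 0, 0], [0, 0, -5], 85]]'

```text
time: 8.6
tool_pos: [0.5057, 0.2752, 0.099]
tcp_rot: [-1.595, -2.705, 0.003]
wrist_force: [-0.8, 0.5, 0.5]
width: 1.001
grip_force: 0.0
```

Call:
step_arm --targets '[[[0, 0, 0], [0, 0, -20], 85], [[0, 0, 0], [0, 0, -30], 85], [[0, 0, 0], [0, 0, -35], 85], [[0, 0, 0], [0, 0, -35], 85], [[0, 0, 0], [0, 0, -25], 85]]'

```text
time: 9.02
tool_pos: [0.5072, 0.2759, 0.2488]
tcp_rot: [1.595, 2.704, 0.005]
wrist_force: [1.1, 0.7, 0.5]
width: 0.994
grip_force: 0.0
```

Call:
step_arm --targets '[[[0, 0, 0], [-30.8, -8.3, 0], 85], [[0, 0, 0], [-30.8, -8.3, 0], 85], [[0, 0, 0], [-30.8, -8.3, 0], 85], [[0, 0, 0], [-30.8, -8.3, 0], 85], [[0, 0, 0], [-30.8, -8.3, 0], 85]]'

```text
time: 9.43
tool_pos: [0.5447, 0.1194, 0.2456]
tcp_rot: [1.595, 2.706, 0.001]
wrist_force: [1.1, 0.7, 0.3]
width: 0.996
grip_force: 0.0
```

Call:
step_arm --targets '[[[0, 0, 0], [-30.8, -8.3, 0], 85], [[0, 0, 0], [-30.8, -8.3, 0], 85], [[0, 0, 0], [-30.8, -8.3, 0], 85], [[0, 0, 0], [-30.8, -8.3, 0], 85], [[0, 0, 0], [-30.8, -8.3, 0], 85]]'

```text
time: 9.85
tool_pos: [0.5829, -0.0358, 0.2454]
tcp_rot: [1.596, 2.705, 0.001]
wrist_force: [0.9, -0.0, 0.2]
width: 0.995
grip_force: 0.0
```

Call:
step_arm --targets '[[[0, 0, 0.112], [0, 0, 0], 85], [[0, 0, 0.112], [0, 0, 0], 85], [[0, 0, 0.112], [0, 0, 0], 85], [[0, 0, 0.112], [0, 0, 0], 85], [[0, 0, 0.112], [0, 0, 0], 85]]'

```text
time: 10.27
tool_pos: [0.5827, -0.0345, 0.2452]
tcp_rot: [2.288, 2.153, 0.0]
wrist_force: [0.4, -0.1, 0.2]
width: 0.99
grip_force: 0.0
```

Call:
step_arm --targets '[[[0, 0, 0], [0, 0, 0], 85], [[0, 0, 0], [0, 0, 0], 85], [[0, 0, 0], [0, 0, 0], 85]]'

```text
time: 10.52
tool_pos: [0.5828, -0.0342, 0.2451]
tcp_rot: [2.279, 2.163, 0.0]
wrist_force: [0.8, 0.3, 0.2]
width: 0.995
grip_force: 0.0
```

```bash
cat > fit.py <<'E'
from h import *
import sys
# extent of a grey tin in the wrist picture -> x,y by projecting a cylinder
from scipy.optimize import least_squares
q=sys.argv[1]; x0=np.array([float(sys.argv[2]),float(sys.argv[3])])
im=read_camera("wrist");k=calibration("wrist");s=read_state();R=Rot.from_rotvec(s["tcp_rot"]).as_matrix()
cv2.imwrite(f"pics/f_{q}.png",im[:,:,::-1])
t=np.linspace(0,2*np.pi,60)
def box(x,y):
    P=np.vstack([np.c_[x+.029*np.cos(t),y+.029*np.sin(t),0*t+z] for z in (0,.07)])
    p=cv2.projectPoints(P,cv2.Rodrigues(k["R"])[0],k["t"],k["camera_matrix"],k["dist_coeffs"])[0].reshape(-1,2)
    return np.r_[p.min(0),p.max(0)]
for d in look_for("wrist",q)[:5]:
    r=least_squares(lambda v:box(*v)-np.array(d["extent"]),x0)
    e=np.r_[r.x,0.094]-s["tool_pos"]; print(np.round(d["extent"]),round(d["score"],2),r.x.round(4),"cost",round(r.cost,1),"tool mm",(1000*R.T@e).round(1))
print(R.round(3).tolist(),s["tool_pos"].round(4),s["time"],s["wrist_force"].round(2))
for c,rc0 in (("scene",None),("side",None)):
    read_camera(c)
    for d in tip_of(c,"tin_left_center")[:1]: print(c,np.round(d["at"]),onplane(c,d["at"],.035).round(3))
E
python3 fit.py tin_middle .583 -.033
```

```text
[135. 192. 216. 268.] 0.75 [ 0.4734 -0.0543] cost 0.2 tool mm [ -25.9 -108.2  151. ]
[254. 164. 325. 237.] 0.73 [ 0.5876 -0.0289] cost 7.5 tool mm [  5.5   4.5 151. ]
[138.  89. 230. 167.] 0.73 [0.497  0.0426] cost 14.4 tool mm [ 72.1 -89.8 151. ]
[365. 146. 454. 224.] 0.65 [ 0.7023 -0.0193] cost 8.3 tool mm [ 21.1 118.6 151.1]
[[0.053, 0.999, 0.0], [0.999, -0.053, -0.0], [0.0, 0.0, -1.0]] [ 0.5828 -0.0341  0.245 ] 10.5667 [ 0.43 -0.14  0.01]
scene [256. 406.] [0.512 0.282 0.035]
side [371. 250.] [0.507 0.27  0.035]
```

View pics/f_tin_middle.png

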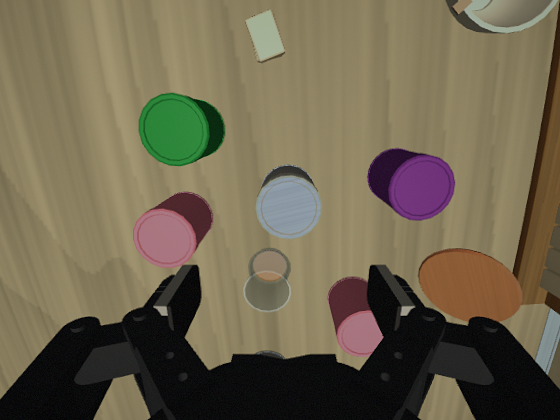

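The grey middle tin is at about (205,288), with its neighbours clear of both finger paths. I'll correct by about 4 mm and descend.

Call:
step_arm --targets '[[[0, 0, 0], [4.5, 3.5, 0], 85], [[0, 0, 0], [0, 0, 25], 85], [[0, 0, 0], [0, 0, 25], 85], [[0, 0, 0], [0, 0, 25], 85], [[0, 0, 0], [0, 0, 25], 85]]'

```text
time: 11.23
tool_pos: [0.587, -0.0295, 0.1442]
tcp_rot: [2.281, 2.16, 0.001]
wrist_force: [0.4, -0.0, -0.3]
width: 0.993
grip_force: 0.0
```

Call:
step_arm --targets '[[[0, 0, 0], [0, 0, 20], 85], [[0, 0, 0], [0, 0, 15], 85], [[0, 0, 0], [0, 0, 10], 85], [[0, 0, 0], [0, 0, 5], 85], [[0, 0, 0], [0, 0, 0], 85]]'

```text
time: 11.65
tool_pos: [0.586, -0.0297, 0.0938]
tcp_rot: [-2.28, -2.159, 0.002]
wrist_force: [0.0, 0.4, 0.4]
width: 0.992
grip_force: 0.0
```

Call:
step_arm --targets '[[[0, 0, 0], [0, 0, 0], 70], [[0, 0, 0], [0, 0, 0], 66], [[0, 0, 0], [0, 0, 0], 62], [[0, 0, 0], [0, 0, 0], 58], [[0, 0, 0], [0, 0, 0], 54]]' --grip_force 50

```text
time: 12.07
tool_pos: [0.5874, -0.03, 0.0964]
tcp_rot: [2.28, 2.158, 0.002]
wrist_force: [-0.3, 0.8, 3.7]
width: 0.664
grip_force: 53.4
```

Call:
step_arm --targets '[[[0, 0, 0], [0, 0, 0], 40], [[0, 0, 0], [0, 0, 0], 40], [[0, 0, 0], [0, 0, 0], 40], [[0, 0, 0], [0, 0, 0], 40], [[0, 0, 0], [0, 0, 0], 40]]'

```text
time: 12.48
tool_pos: [0.5874, -0.03, 0.0963]
tcp_rot: [2.281, 2.158, 0.002]
wrist_force: [-0.4, 0.8, 6.1]
width: 0.665
grip_force: 53.5
```

Call:
step_arm --targets '[[[0, 0, 0], [0, 0, -9], 40], [[0, 0, 0], [0, 0, -9], 40], [[0, 0, 0], [0, 0, -9], 40], [[0, 0, 0], [0, 0, -9], 40], [[0, 0, 0], [0, 0, -4], 40]]'

```text
time: 12.9
tool_pos: [0.5874, -0.03, 0.1369]
tcp_rot: [2.28, 2.158, 0.003]
wrist_force: [-0.1, -0.7, -1.5]
width: 0.664
grip_force: 53.5
```

Call:
step_arm --targets '[[[0, 0, 0], [0, 0, 0], 40], [[0, 0, 0], [0, 0, 0], 40], [[0, 0, 0], [0, 0, 0], 40], [[0, 0, 0], [0, 0, 0], 40], [[0, 0, 0], [0, 0, 0], 40]]'

```text
time: 13.32
tool_pos: [0.5861, -0.0299, 0.1342]
tcp_rot: [-2.281, -2.159, 0.001]
wrist_force: [0.2, 0.2, -1.3]
width: 0.667
grip_force: 53.5
```

Call:
step_arm --targets '[[[0, 0, 0], [0, 0, 0], 40], [[0, 0, 0], [0, 0, 0], 40], [[0, 0, 0], [0, 0, 0], 40], [[0, 0, 0], [0, 0, 0], 40], [[0, 0, 0], [0, 0, 0], 40]]'

```text
time: 13.73
tool_pos: [0.5865, -0.0299, 0.1348]
tcp_rot: [-2.282, -2.159, 0.0]
wrist_force: [-0.3, 1.0, -2.4]
width: 0.664
grip_force: 53.5
```

```bash
python3 -c "
from h import *
f=[]
for i in range(4): f.append(read_state()['wrist_force']);cv2.imwrite('pics/s2.png',read_camera('side')[:,:,::-1][100:])
print(np.round(f,2),read_state()['tool_pos'])"
```

```text
[[-0.28  0.96 -2.42]
 [ 0.6   0.32 -2.07]
 [-0.42 -0.27 -2.3 ]
 [-0.59  0.19 -0.77]] [ 0.58654335 -0.02990502  0.13492771]
```

View pics/s2.png

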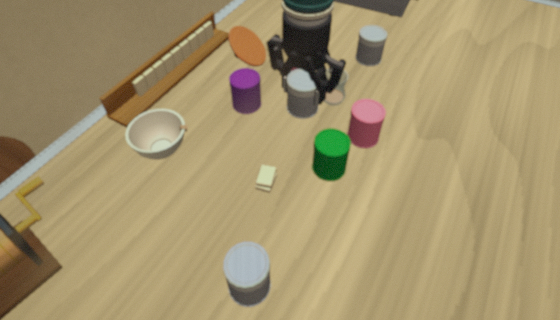

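The side view shows the middle tin held clear and the left tin back in place at (270,248 in the crop). The middle one is also about 2 N, so I'll set it down gently and go to the right tin.

Call:
step_arm --targets '[[[0, 0, 0], [0, 0, 12], 40], [[0, 0, 0], [0, 0, 11], 40], [[0, 0, 0], [0, 0, 8], 40], [[0, 0, 0], [0, 0, 5], 40], [[0, 0, 0], [0, 0, 2], 40]]'

```text
time: 14.35
tool_pos: [0.585, -0.0298, 0.0962]
tcp_rot: [-2.279, -2.157, 0.005]
wrist_force: [-9.2, 0.4, 19.3]
width: 0.661
grip_force: 54.2
```

Call:
step_arm --targets '[[[0, 0, 0], [0, 0, 1], 40], [[0, 0, 0], [0, 0, 0], 40], [[0, 0, 0], [0, 0, 0], 58], [[0, 0, 0], [0, 0, 0], 62], [[0, 0, 0], [0, 0, 0], 70]]'

```text
time: 14.77
tool_pos: [0.5867, -0.0299, 0.0957]
tcp_rot: [2.282, 2.159, 0.0]
wrist_force: [-0.1, 0.1, 0.9]
width: 0.815
grip_force: 0.0
```

Call:
step_arm --targets '[[[0, 0, 0], [0, 0, 0], 80], [[0, 0, 0], [0, 0, 0], 85], [[0, 0, 0], [0, 0, 0], 85], [[0, 0, 0], [0, 0, 0], 85], [[0, 0, 0], [0, 0, -5], 85]]'

```text
time: 15.18
tool_pos: [0.5857, -0.0298, 0.1]
tcp_rot: [-2.281, -2.158, 0.002]
wrist_force: [-0.6, -0.7, -0.0]
width: 0.996
grip_force: 0.0
```

Call:
step_arm --targets '[[[0, 0, 0], [0, 0, -20], 85], [[0, 0, 0], [0, 0, -30], 85], [[0, 0, 0], [0, 0, -35], 85], [[0, 0, 0], [0, 0, -35], 85], [[0, 0, 0], [0, 0, -25], 85]]'

```text
time: 15.6
tool_pos: [0.5874, -0.03, 0.2498]
tcp_rot: [2.28, 2.157, 0.004]
wrist_force: [1.1, -0.1, 0.5]
width: 0.997
grip_force: 0.0
```

Call:
step_arm --targets '[[[0, 0, 0], [-25.5, -2.65, 0], 85], [[0, 0, 0], [-25.5, -2.65, 0], 85], [[0, 0, 0], [-25.5, -2.65, 0], 85], [[0, 0, 0], [-25.5, -2.65, 0], 85], [[0, 0, 0], [-25.5, -2.65, 0], 85]]'

```text
time: 16.02
tool_pos: [0.566, -0.1575, 0.2466]
tcp_rot: [2.281, 2.159, 0.001]
wrist_force: [1.0, 0.1, -0.0]
width: 0.992
grip_force: 0.0
```

Call:
step_arm --targets '[[[0, 0, 0], [-25.5, -2.65, 0], 85], [[0, 0, 0], [-25.5, -2.65, 0], 85], [[0, 0, 0], [-25.5, -2.65, 0], 85], [[0, 0, 0], [-25.5, -2.65, 0], 85], [[0, 0, 0], [-25.5, -2.65, 0], 85]]'

```text
time: 16.43
tool_pos: [0.5456, -0.2843, 0.2464]
tcp_rot: [2.281, 2.159, 0.0]
wrist_force: [0.1, 0.2, 0.0]
width: 0.993
grip_force: 0.0
```

Call:
step_arm --targets '[[[0, 0, 0.0845], [0, 0, 0], 85], [[0, 0, 0.0845], [0, 0, 0], 85], [[0, 0, 0.0845], [0, 0, 0], 85], [[0, 0, 0.0845], [0, 0, 0], 85], [[0, 0, 0.0845], [0, 0, 0], 85]]'

```text
time: 16.85
tool_pos: [0.5459, -0.2832, 0.2462]
tcp_rot: [2.687, 1.627, 0.0]
wrist_force: [0.1, 0.3, -0.0]
width: 0.994
grip_force: 0.0
```

Call:
step_arm --targets '[[[0, 0, 0], [0, 0, 0], 85], [[0, 0, 0], [0, 0, 0], 85], [[0, 0, 0], [0, 0, 0], 85]]'

```text
time: 17.1
tool_pos: [0.546, -0.283, 0.2461]
tcp_rot: [2.682, 1.636, 0.0]
wrist_force: [-0.3, 0.9, -0.0]
width: 0.993
grip_force: 0.0
```

```bash
python3 fit.py tin_right .546 -.282; python3 -c "
from h import *
im=read_camera('wrist')"
```

```text
[247. 164. 316. 236.] 0.73 [ 0.5464 -0.2771] cost 4.1 tool mm [  5.4  -2.5 152. ]
[[0.458, 0.889, 0.0], [0.889, -0.458, -0.0], [-0.0, 0.0, -1.0]] [ 0.5461 -0.283   0.246 ] 17.15 [ 0.42  0.21 -0.25]
scene [255. 405.] [0.511 0.279 0.035]
side [373. 245.] [0.511 0.275 0.035]
```

View pics/f_tin_right.png

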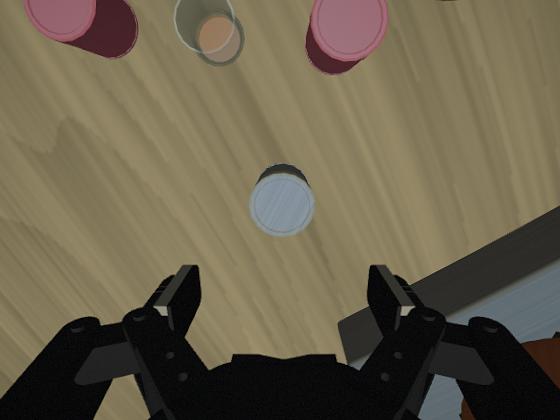

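The right tin is at about (203,282), with the stove corner at (320,340) over 100 mm away. I'll correct by 5 mm and -2 mm, then grasp.

Call:
step_arm --targets '[[[0, 0, 0], [4.5, -2, 0], 85], [[0, 0, 0], [0, 0, 25], 85], [[0, 0, 0], [0, 0, 25], 85], [[0, 0, 0], [0, 0, 25], 85], [[0, 0, 0], [0, 0, 25], 85]]'

```text
time: 17.87
tool_pos: [0.5465, -0.2778, 0.1453]
tcp_rot: [2.683, 1.633, 0.001]
wrist_force: [-0.4, -0.4, 0.0]
width: 0.994
grip_force: 0.0
```

Call:
step_arm --targets '[[[0, 0, 0], [0, 0, 20], 85], [[0, 0, 0], [0, 0, 15], 85], [[0, 0, 0], [0, 0, 10], 85], [[0, 0, 0], [0, 0, 6], 85], [[0, 0, 0], [0, 0, 0], 85]]'

```text
time: 18.28
tool_pos: [0.5457, -0.2776, 0.0936]
tcp_rot: [-2.682, -1.632, 0.002]
wrist_force: [0.0, -0.2, 0.3]
width: 1.001
grip_force: 0.0
```

Call:
step_arm --targets '[[[0, 0, 0], [0, 0, 0], 70], [[0, 0, 0], [0, 0, 0], 66], [[0, 0, 0], [0, 0, 0], 62], [[0, 0, 0], [0, 0, 0], 58], [[0, 0, 0], [0, 0, 0], 54]]' --grip_force 60

```text
time: 18.7
tool_pos: [0.5471, -0.2785, 0.0967]
tcp_rot: [2.682, 1.632, 0.002]
wrist_force: [-2.3, 1.0, 5.9]
width: 0.671
grip_force: 64.2
```

Call:
step_arm --targets '[[[0, 0, 0], [0, 0, 0], 40], [[0, 0, 0], [0, 0, 0], 40], [[0, 0, 0], [0, 0, 0], 40], [[0, 0, 0], [0, 0, 0], 40], [[0, 0, 0], [0, 0, 0], 40]]'

```text
time: 19.12
tool_pos: [0.5471, -0.2785, 0.0967]
tcp_rot: [2.682, 1.632, 0.002]
wrist_force: [-1.1, 1.5, 5.2]
width: 0.668
grip_force: 64.2
```

Call:
step_arm --targets '[[[0, 0, 0], [0, 0, -9], 40], [[0, 0, 0], [0, 0, -9], 40], [[0, 0, 0], [0, 0, -9], 40], [[0, 0, 0], [0, 0, -9], 40], [[0, 0, 0], [0, 0, -4], 40]]'

```text
time: 19.53
tool_pos: [0.547, -0.2785, 0.1367]
tcp_rot: [2.682, 1.632, 0.002]
wrist_force: [0.8, 0.5, -4.4]
width: 0.663
grip_force: 65.4
```

Call:
step_arm --targets '[[[0, 0, 0], [0, 0, 0], 40], [[0, 0, 0], [0, 0, 0], 40], [[0, 0, 0], [0, 0, 0], 40], [[0, 0, 0], [0, 0, 0], 40], [[0, 0, 0], [0, 0, 0], 40]]'

```text
time: 19.95
tool_pos: [0.5459, -0.2779, 0.1342]
tcp_rot: [-2.683, -1.632, 0.001]
wrist_force: [-0.1, 1.3, -4.6]
width: 0.668
grip_force: 65.4
```

Call:
step_arm --targets '[[[0, 0, 0], [0, 0, 0], 40], [[0, 0, 0], [0, 0, 0], 40], [[0, 0, 0], [0, 0, 0], 40], [[0, 0, 0], [0, 0, 0], 40], [[0, 0, 0], [0, 0, 0], 40]]'

```text
time: 20.37
tool_pos: [0.5463, -0.2782, 0.1348]
tcp_rot: [2.684, 1.633, -0.0]
wrist_force: [-0.4, -0.0, -5.0]
width: 0.671
grip_force: 65.4
```

```bash
python3 -c "
from h import *
f=[]
for i in range(4): f.append(read_state()['wrist_force']);read_camera('side')
print(np.round(f,2),read_state()['tool_pos'])"
```

```text
[[-0.41 -0.02 -5.01]
 [-0.29  0.99 -5.44]
 [-0.15  0.08 -4.87]
 [-0.48  0.35 -5.05]] [ 0.54633568 -0.27816685  0.13491377]
```

The right tin weighs about 5 N, so it's the heaviest. I'll raise it until the underside is about 14 cm up.

Call:
step_arm --targets '[[[0, 0, 0], [0, 0, -15], 40], [[0, 0, 0], [0, 0, -25], 40], [[0, 0, 0], [0, 0, -25], 40], [[0, 0, 0], [0, 0, -25], 40], [[0, 0, 0], [0, 0, -10], 40]]'

```text
time: 20.98
tool_pos: [0.548, -0.2791, 0.2393]
tcp_rot: [2.679, 1.63, 0.005]
wrist_force: [1.3, -0.4, -4.5]
width: 0.671
grip_force: 66.1
```

Call:
step_arm --targets '[[[0, 0, 0], [0, 0, 0], 40], [[0, 0, 0], [0, 0, 0], 40], [[0, 0, 0], [0, 0, 0], 40], [[0, 0, 0], [0, 0, 0], 40], [[0, 0, 0], [0, 0, 0], 40]]'

```text
time: 21.4
tool_pos: [0.5453, -0.2775, 0.2325]
tcp_rot: [-2.681, -1.631, 0.003]
wrist_force: [0.1, 0.5, -4.7]
width: 0.669
grip_force: 66.1
```

Call:
step_arm --targets '[[[0, 0, 0], [0, 0, 0], 40], [[0, 0, 0], [0, 0, 0], 40], [[0, 0, 0], [0, 0, 0], 40], [[0, 0, 0], [0, 0, 0], 40], [[0, 0, 0], [0, 0, 0], 40]]'

```text
time: 21.82
tool_pos: [0.5464, -0.2782, 0.2349]
tcp_rot: [2.684, 1.633, 0.0]
wrist_force: [-0.1, -1.2, -5.2]
width: 0.67
grip_force: 66.1
```

```bash
python3 -c "
from h import *
cv2.imwrite('pics/end.png',read_camera('side')[:,:,::-1]);print(read_state()['wrist_force'],read_state()['tool_pos'])"
```

```text
[ 0.2100017  -0.08247106 -4.50575773] [ 0.5463864  -0.27817328  0.23492385]
```

View pics/end.png

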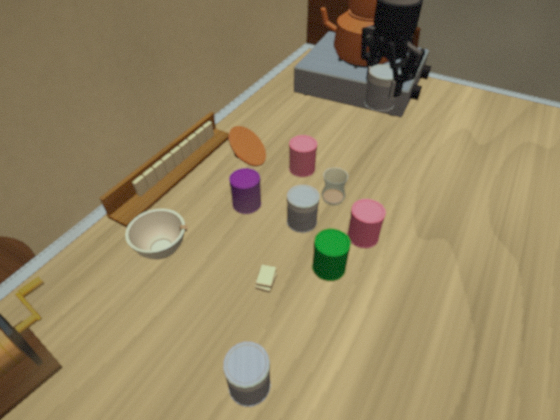

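The right tin is held up and upright at (88,380). The left (372,247) and middle (208,302) tins stand in their places and nothing else has moved.

```bash
python3 -c "
from workcell import *
print(finish_job())"
```

```text
the job is handed in; nothing more can be done
None
```

The job is handed in: the right tin was heaviest (about 5 N against 2 N for each of the others) and is held upright about 14 cm above the table, with the left and middle tins back in their places and nothing else moved.

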